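Run down the wing nut of a jig stop with fingertip strokes

ROBOT

A 6-joint arm with a two-finger parallel gripper is mounted at the origin on a cart in front of the work surface, level with it; the furniture and walls round the work are solid. World frame = base frame: x ahead of the robot, y to its left, z up, the work surface at z = 0. Lengths are in m, angles in rad, forces in N, time in s.
With the tool pointing down it reaches from about 0.25 to 0.775 m from the base axis. Payload 8.9 kg.
Tool frame: the origin (TCP) lies between the finger pads; the fingertips stand arm.tip_extent ahead of it and the grasp point (between the pads) is the TCP (arm.tip_extent is the distance from the TCP to the fingertips, in m); z points along the fingers, y is the line along which they close (so a half turn about z gives the same grasp; the last joint's range is limited). The gripper opens to 85 mm and grips with 20 to 120 N. Pads are 22 mm wide; open, the fingers measure 114 mm over their backs; the gripper's body (76 mm by 85 mm) begins 54 mm behind the grasp point. The pads swing forward as they close: fully open they stand 13 mm farther back than shut.
Start: joints at [1.052, 0.291, -0.153, 1.127, 0, 1.431], TCP at [0.195, 0.488, 0.25] pointing down, gripper open.
Joint ranges: [-2.52, 2.52], [-0.91, 1.74], [-1.3, 1.37], [-1.96, 2.02], [-1.52, 1.47], [-3.14, 3.14]. Speed limits (rad/s): [2.22, 2.22, 2.79, 3.14, 3.14, 3.14].

INTERFACE

Orientations are given as a unit quaternion [w, x, y, z].
In Python, from station import monitor, capture, workorder, trace, arm gives the robot as it stands. The module is installed in compiled form; this text tells all that it offers.
- The arm moves only by the tool step_arm, never from a script. Its argument "moves" is one flat list of numbers, 7 for each row, row after row: the closure, from -1 (fully open) to 1 (shut), then the shift along the tool's x, y, z in m, then the turn, a rotation vector about the tool's x, y, z in rad. In form: [hand, dx, dy, dz, ax, ay, az, hand, dx, dy, dz, ax, ay, az, ...]. A call has 1 to 5 rows; each row shifts and turns the commanded pose from where the row before left it, along the tool's axes as they then stand; what a row does not reach is not made up. A row lasts 1/12 s, in which the tool goes at most 41.7 mm and 7.16 degrees, less where a joint would pass 70% of its speed; a pose out of reach is approached as far as the arm can. A call is refused whole if a number of a shift passes 0.0417 or a number of a turn 0.125, either way. A call with a gripper value outside its range is refused whole. The fingers move at their own pace and stop on an object; "grip_force" is the grip in N (left out, the last holds). Time passes only in rows, so rows that do not move let the fingers close. It gives the time, the measured TCP pose, the force, the opening and the grip force at its end, in the units of the state.
- monitor.get_obs(): the state, without advancing time (a new reading comes with each control period).
- capture(name): name is "side" or "top"; returns a dict with "frame" (384x512x3 uint8, blue, green, red), "range_z" (384x512 float32, m along the optical axis (not along the pixel's ray), 0 where there is no reading), "K" (3x3 intrinsics, pixels), "R" (3x3) and "t" (3): a world point X has camera coordinates R X + t. Camera axes: x right, y down, z forward; pixel columns grow to the right and rows downward; lengths in m; the calibration is good to about 2 mm. A picture is of the moment at which its call begins.
- workorder.sign_off(): hands the job in; it is judged then, once.
Trained networks look in a picture, given as the dict that the camera call returned (one of the last four; its "shot" number tells which), for a name from the list of things; names that differ only in an ending like _2 or _b are one class to them, and where a whole thing is asked for, a point or a joint stands for the part that bears it (a point fixed in the world has none). Each returns a list of dicts, best first, with "confidence" (0 to 1); they miss things now and then, are a little off and sometimes report something else, mostly with a low value. They report only what shows in the picture. A call takes as long as a camera call.
- trace(picture, query): "mask" (384x512 bool, what is visible of it) and "box" ([centre column, centre row, width, height] in pixels, round what is visible of it).
The state is a dict: "t": time; "qpos": joint angles; "qvel": joint speeds; "effort": joint torques, N m; "tool_pos": TCP position; "eef_rot": TCP orientation; "contact_force": force on the tool from outside, world axes, zero at the start; "wrist_torque": the same for the moment, N m; "grip_width": opening from 0.0 (shut) to 1.0 (fully open); "finger_force": force on a finger pad.
Only numpy, scipy, OpenCV 4.12 (cv2) and the standard library are available. Lean on these libraries where they do the work, as an engineer would, in place of code of your own. Each camera call takes 0.05 s, during which the arm holds its last target. There are 200 camera calls.

TASK

The blue stop on the small plywood jig is still loose: screw its brass wing nut down, clockwise as seen from above, until it is fully home and will turn no further. Do it by pushing the wings round with the fingertips, stroke after stroke; never take the nut or a wing between the fingers, and leave the wood block behind the stop, the tape measure and the spanner where they lie.

Things in the scene. Friction and masses are not known exactly. Their poses are not given: they have to be found in the camera images.
- jig: Plywood board 180 x 140 x 18 mm, screwed to the desk. Origin: centre of its underside, on the desk; x along the 180 mm side, away from the robot at yaw 0; z up. On it a blue L-shaped steel stop with a flat foot (x -71 to +7, y -40 to +40 mm, upper face 23 mm above the desk). The nut's vertical axis is at x = -36 mm, y = 0 of this frame.
- stop_face (a point): Middle of the top edge of the upright plate of the blue stop, on the side towards the nut, 60 mm above the desk; axes as the jig's. The plate is 5 mm thick (towards +x) and 90 mm long along y. It stands 38 mm from the nut's axis: too close for closed fingers to pass between. All other sides of the nut are open.
- nut_wings (a point): Point on the axis at the underside of the brass wing nut, turning with it; x runs along the two wings, z up. The hub is 30 mm across at the foot, 25 mm at the top, 16 mm high; a 10 mm steel stud stands in it, lower than the wings. Fully home, this point is 25 mm above the desk, on a steel washer 34 mm across; it starts 3 to 4.3 mm higher and sinks 3 mm per turn.
- wing_tip (a point): Outermost point of one of the two wings, 36 mm from the axis and 18 mm above the nut's underside. The wings are alike, opposite each other, flat and upright, 6 mm thick, of rounded outline, from 6 to 30 mm above the nut's underside.
- wing_nut (a joint): Angle of the nut in rad, growing clockwise as seen from above (screwing down); at 0 the wings lie along the jig's x axis. It starts between 0.5 and 3.0 and ends against a firm stop at 9.5 (fully home), so 6.5 to 9 rad are to be turned. It turns with light friction of about 0.03 N m (about 1 N at a wing), stays where it is left, and does not spring back.
- work_block: Loose hardwood offcut 38 x 120 x 30 mm lying on the jig's board behind the upright of the stop, its length along the upright. Origin: centre of its underside, z up. To be left alone.
- tape_measure: Loose yellow and black tape measure, 34 x 94 x 62 mm, standing on the desk to the left of the jig. Origin: centre of its underside. To be left alone.
- spanner: Loose steel spanner, 30 x 142 x 7 mm, lying on the desk to the right of the jig. Origin: centre of its underside. To be left alone.

How it is judged:
By the outcome, as a careful person would: the job done as asked, in the order asked, and still so for the second after the job is handed in, with the robot touching nothing.
It also fails if it takes over 72 s, if anything falls off the work surface, if the arm or the gripper's body presses on something with over 40 N, if the wrist force passes 120 N, or if a joint passes its speed limit or range.

## Working session

There is one attempt and no reset: what is moved stays moved. The work goes in short steps, Python scripts to look and compute and a tool call to move; the robot and the scene stay as the last step left them, time stands still between calls to the robot, and variables do not carry over. Pictures are saved under pics/ and viewed, at most 10 in all, crops included, and the job is handed in when it is done.

Besides the shell and the picture viewer there is one more tool, called after "Request:" as name(argument=value, ...) on one line, values as JSON. step_arm: Moves the arm, as the interface text tells. Its arguments: {"type":"object","properties":{"moves":{"type":"array","items":{"type":"number"}},"grip_force":{"type":"number"}},"required":["moves"]}

```bash
mkdir -p pics
cat > h.py <<'E'
import numpy as np, cv2
from station import monitor, capture, workorder, trace, arm
def cloud(p):
    K,R,t=p["K"],p["R"],p["t"]; z=p["range_z"]; v,u=np.indices(z.shape)
    c=np.stack([(u-K[0,2])/K[0,0]*z,(v-K[1,2])/K[1,1]*z,z],-1)
    return (c-t)@R
E
python3 - <<'E'
from h import *
o=monitor.get_obs(); print({k:np.round(v,3) for k,v in o.items()}, arm.tip_extent)
ims=[]
for n in("top","side"):
    p=capture(n); W=cloud(p); ims.append(p["frame"])
    for q in("jig","wing_nut","stop_face","tape_measure","spanner","work_block"):
        for r in trace(p,q)[:2]:
            m=r["mask"]&(p["range_z"]>0); P=W[m]
            print(n,q,round(r["confidence"],2),np.round(r["box"]),m.sum(),np.round(np.median(P,0),3) if len(P) else "", np.round(np.percentile(P,[2,98],axis=0),3).tolist() if len(P) else "")
cv2.imwrite("pics/a.png",np.vstack(ims)[:, :])
cv2.imwrite("pics/a.png",cv2.resize(np.hstack(ims),(800,300)))
E
```

```text
{'t': np.float64(0.0), 'qpos': array([ 1.052,  0.291, -0.154,  1.127,  0.   ,  1.431]), 'qvel': array([-0.001,  0.   ,  0.   ,  0.   ,  0.002,  0.001]), 'effort': array([-1.0000e-03, -5.3715e+01,  3.3137e+01,  1.6000e-02, -1.0000e-03,
       -0.0000e+00]), 'tool_pos': array([0.194, 0.487, 0.25 ]), 'eef_rot': array([-0.   ,  0.189,  0.982, -0.001]), 'contact_force': array([ 0.333,  0.072, -0.276]), 'wrist_torque': array([-0.003, -0.043,  0.002]), 'finger_force': np.float64(0.0), 'grip_width': np.float64(1.003)} 0.019
top jig 0.79 [297. 222.  93. 104.] 5639 [0.513 0.007 0.021] [[0.441, -0.069, 0.015], [0.622, 0.084, 0.06]]
top jig 0.55 [348. 201.  37.  65.] 649 [ 0.573 -0.091  0.007] [[0.501, -0.121, 0.002], [0.627, -0.064, 0.011]]
top wing_nut 0.76 [304. 239.  34.  20.] 260 [ 0.497 -0.     0.048] [[0.483, -0.028, 0.035], [0.511, 0.028, 0.062]]
top stop_face 0.97 [298. 222.  93. 106.] 5584 [0.512 0.008 0.021] [[0.441, -0.069, 0.015], [0.621, 0.084, 0.06]]
top stop_face 0.35 [243. 237.  20.  49.] 769 [0.494 0.111 0.061] [[0.46, 0.092, 0.004], [0.545, 0.127, 0.066]]
top tape_measure 0.72
[... 535 characters left out ...]
, 0.058]]
side wing_nut 0.74 [294. 183.  14.  29.] 204 [0.496 0.006 0.045] [[0.481, -0.025, 0.03], [0.507, 0.033, 0.057]]
side stop_face 0.63 [277. 192.  84.  56.] 3090 [0.515 0.023 0.018] [[0.437, -0.065, 0.006], [0.619, 0.092, 0.057]]
side tape_measure 0.87 [278. 226.  48.  32.] 1100 [0.489 0.125 0.044] [[0.455, 0.102, 0.002], [0.543, 0.131, 0.062]]
side tape_measure 0.24 [292. 184.  13.  25.] 188 [0.495 0.007 0.045] [[0.48, -0.022, 0.033], [0.507, 0.033, 0.057]]
side spanner 0.61 [273. 164.  67.   8.] 328 [ 0.535 -0.099  0.004] [[0.497, -0.134, -0.003], [0.629, -0.033, 0.058]]
side work_block 0.61 [259. 186.  22.  48.] 885 [0.56  0.03  0.047] [[0.535, -0.045, 0.02], [0.588, 0.074, 0.049]]
```

View pics/a.png

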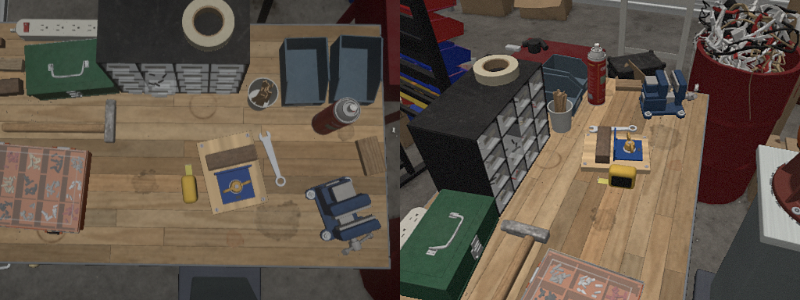

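Run:
```python
from h import *
for n in("top","side"):
    p=capture(n); W=cloud(p)
    m=trace(p,"jig")[0]["mask"]&(p["range_z"]>0)
    P=W[m]; P=P[(P[:,2]>.010)&(P[:,2]<.03)]
    print(n,"board",cv2.minAreaRect((P[:,:2]*1000).astype(np.float32)))
    w=W.reshape(-1,3); 
    near=np.hypot(w[:,0]-.497,w[:,1]-.002)<.075
    u=w[near&(w[:,2]>.053)&(w[:,2]<.064)&(w[:,0]>.51)]
    print("plate",len(u),cv2.minAreaRect((u[:,:2]*1000).astype(np.float32)))
    k=w[(np.hypot(w[:,0]-.497,w[:,1]-.002)<.045)&(w[:,2]>.036)]
    m=trace(p,"wing_nut")[0]["mask"]&(p["range_z"]>0); k=W[m]; k=k[k[:,2]>.034]
    print("nut",len(k),k.mean(0),cv2.minAreaRect((k[:,:2]*1000).astype(np.float32)),"zmax",np.percentile(k[:,2],[50,98]))
    c=k[:,:2]-k[:,:2].mean(0); e,v=np.linalg.eigh(c.T@c); print("dir",v[:,1],np.degrees(np.arctan2(v[1,1],v[0,1])))
    if n=="top": I=p["frame"][160:288,230:390]; cv2.imwrite("pics/b.png",cv2.resize(I,(750,600),interpolation=cv2.INTER_CUBIC))
```

```text
top board ((531.5498046875, 7.554168701171875), (180.3429718017578, 139.90255737304688), 13.686861038208008)
plate 146 ((544.0621948242188, 6.345420837402344), (84.09676361083984, 54.692867279052734), 80.22953796386719)
nut 258 [4.96130442e-01 1.49546684e-04 4.98430957e-02] ((495.6410827636719, 0.10176467895507812), (27.739152908325195, 66.2498779296875), 42.25901794433594) zmax [0.04763047 0.061861  ]
dir [-0.38982686  0.92088817] 112.94372671424038
side board ((529.5165405273438, 8.645111083984375), (179.8174285888672, 143.8223419189453), 13.729288101196289)
plate 75 ((533.8424682617188, 10.05185317993164), (4.308831691741943, 89.04935455322266), 14.822690963745117)
nut 167 [0.49403432 0.00596955 0.04724481] ((493.7956848144531, 5.5633544921875), (25.088573455810547, 58.88514709472656), 3.568720817565918) zmax [0.04547886 0.05812788]
dir [-0.37291653  0.9278649 ] 111.89559980000077
```

View pics/b.png

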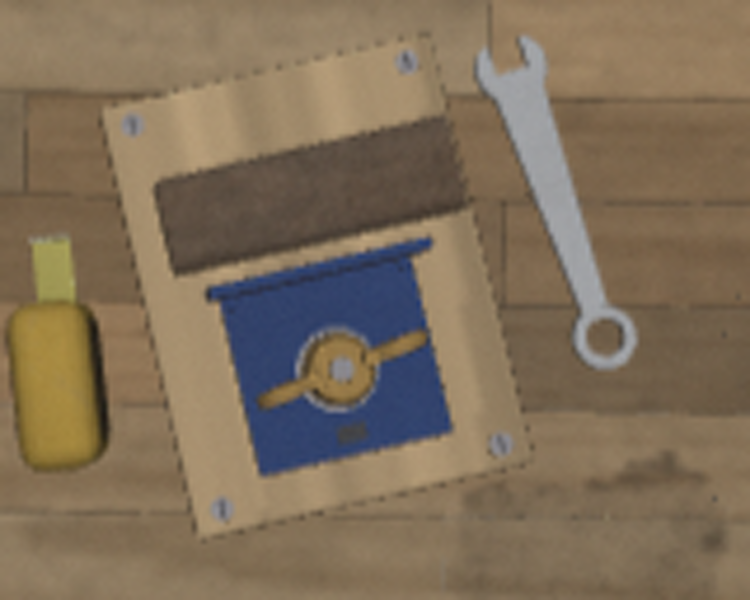

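Run:
```python
from h import *
def hit(c,a,m=0):
    w=((float(24*np.cos(a)),float(24*np.sin(a))),(24+2*m,6+2*m),float(np.degrees(a)))
    return cv2.rotatedRectangleIntersection((c,(22,29),0),w)
for R in(30,33):
  for d in range(300,40,-15):
    f=np.radians(d); c=(float(R*np.cos(f)),float(R*np.sin(f)))
    for k in range(0,90):
        s,pts=hit(c,f-np.radians(k))
        if s==0: break
    _,pts=hit(c,f-np.radians(k-1)); r=np.hypot(*pts.reshape(-1,2).T) if pts is not None else [0]
    q=np.hypot(max(abs(c[0])-11,0),max(abs(c[1])-14.5,0))
    print(R,d,"wing",d-k,"contact r",round(min(r)),round(max(r)),"inner r",round(q,1),"max x",round(c[0]+11,1),"c",np.round(c,1))
```

```text
30 300 wing 271 contact r 29 36 inner r 12.2 max x 26.0 c [ 15. -26.]
30 285 wing 245 contact r 15 15 inner r 14.5 max x 18.8 c [  7.8 -29. ]
30 270 wing 225 contact r 19 19 inner r 15.5 max x 11.0 c [ -0. -30.]
30 255 wing 210 contact r 23 24 inner r 14.5 max x 3.2 c [ -7.8 -29. ]
30 240 wing 197 contact r 28 28 inner r 12.2 max x -4.0 c [-15. -26.]
30 225 wing 186 contact r 31 33 inner r 12.2 max x -10.2 c [-21.2 -21.2]
30 210 wing 170 contact r 15 16 inner r 15.0 max x -15.0 c [-26. -15.]
30 195 wing 150 contact r 19 20 inner r 18.0 max x -18.0 c [-29.   -7.8]
30 180 wing 135 contact r 24 24 inner r 19.0 max x -19.0 c [-30.   0.]
30 165 wing 122 contact r 29 29 inner r 18.0 max x -18.0 c [-29.    7.8]
30 150 wing 111 contact r 33 33 inner r 15.0 max x -15.0 c [-26.  15.]
30 135 wing 101 contact r 35 36 inner r 12.2 max x -10.2 c [-21.2  21.2]
30 120 wing 91 contact r 29 36 inner r 12.2 max x -4.0 c [-15.  26.]
30 105 wing 65 contact r 15 15 inner r 14.5 max x 3.2 c [-7.8 29. ]
30 90 wing 45 contact r 19 19 inner r 15.5 max x 11.0 c [ 0. 30.]
30 75 wing 30 contact r 23 24 inner r 1
[... 735 characters left out ...]
5]
33 180 wing 140 contact r 26 27 inner r 22.0 max x -22.0 c [-33.   0.]
33 165 wing 126 contact r 31 31 inner r 20.9 max x -20.9 c [-31.9   8.5]
33 150 wing 114 contact r 35 36 inner r 17.7 max x -17.6 c [-28.6  16.5]
33 135 wing 105 contact r 34 36 inner r 15.2 max x -12.3 c [-23.3  23.3]
33 120 wing 93 contact r 36 36 inner r 15.1 max x -5.5 c [-16.5  28.6]
33 105 wing 72 contact r 18 18 inner r 17.4 max x 2.5 c [-8.5 31.9]
33 90 wing 51 contact r 21 22 inner r 18.5 max x 11.0 c [ 0. 33.]
33 75 wing 35 contact r 26 27 inner r 17.4 max x 19.5 c [ 8.5 31.9]
33 60 wing 21 contact r 30 31 inner r 15.1 max x 27.5 c [16.5 28.6]
33 45 wing 9 contact r 34 36 inner r 15.2 max x 34.3 c [23.3 23.3]
```

Request:
step_arm(moves=[1,0,0,0,0,0,-0.124,1,0,0,0,0,0,-0.124,1,0,0,0,0,0,-0.124,1,0,0,0,0,0,-0.124,1,0,0,0,0,0,-0.124])

```text
t: 1.42
tool_pos: [0.1946, 0.4876, 0.2503]
eef_rot: [-0.0, -0.123, 0.992, 0.0]
contact_force: [-0.2, 0.4, -0.1]
grip_width: 0.3
finger_force: 0.0
```

Request:
step_arm(moves=[1,-0.0102,-0.0349,0.008,0,0,0,1,-0.0102,-0.0349,0.008,0,0,0,1,-0.0102,-0.0349,0.008,0,0,0,1,-0.0102,-0.0349,0.008,0,0,0,1,-0.0102,-0.0349,0.008,0,0,0])

```text
t: 1.83
tool_pos: [0.2861, 0.3288, 0.2101]
eef_rot: [0.0, -0.12, 0.993, 0.0]
contact_force: [0.5, 1.0, 0.2]
grip_width: 0.004
finger_force: 0.0
```

Request:
step_arm(moves=[1,-0.0102,-0.0349,0.008,0,0,0,1,-0.0102,-0.0349,0.008,0,0,0,1,-0.0102,-0.0349,0.008,0,0,0,1,-0.0102,-0.0349,0.008,0,0,0,1,-0.0102,-0.0349,0.008,0,0,0])

```text
t: 2.25
tool_pos: [0.3774, 0.1713, 0.1702]
eef_rot: [0.0, -0.12, 0.993, 0.0]
contact_force: [1.2, 0.4, 0.3]
grip_width: 0.002
finger_force: 0.0
```

Request:
step_arm(moves=[1,-0.0102,-0.0349,0.008,0,0,0,1,-0.0102,-0.0349,0.008,0,0,0,1,-0.0102,-0.0349,0.008,0,0,0,1,-0.0102,-0.0349,0.008,0,0,0,1,-0.0102,-0.0349,0.008,0,0,0])

```text
t: 2.67
tool_pos: [0.4685, 0.0136, 0.1301]
eef_rot: [0.0, -0.12, 0.993, -0.0]
contact_force: [2.1, 0.9, -0.7]
grip_width: -0.003
finger_force: 0.0
```

Request:
step_arm(moves=[1,0,0,0,0,0,-0.1,1,0,0,0,0,0,-0.1,1,0,0,0,0,0,-0.1,1,0,0,0,0,0,-0.1,1,0,0,0,0,0,0])

```text
t: 3.08
tool_pos: [0.4678, 0.0154, 0.1303]
eef_rot: [0.0, -0.317, 0.949, 0.0]
contact_force: [0.4, 0.3, 0.1]
grip_width: -0.001
finger_force: 0.0
```

```bash
cat >> h.py <<'E'
from scipy.spatial.transform import Rotation as Ro
N=np.array([.4965,0.]); Y=13.7
def rel(u=30,v=14):
    o=monitor.get_obs(); w,x,y,z=o["eef_rot"]; R=Ro.from_quat([x,y,z,w]).as_matrix()
    d=np.array([*(N-o["tool_pos"][:2]),0])
    r=-(R.T@d); b=np.degrees(np.arctan2(R[1,1],R[0,1]))-Y
    print("t",round(o["t"],2),"beta",round(b%360,1),"v(x),u(y) mm",np.round(r[:2]*1000,1),"z",round(o["tool_pos"][2],4),"tilt",np.round(R[2],3),"F",np.round(o["contact_force"],1),"grip",round(o["grip_width"],3), "q6",round(o["qpos"][5],2))
    print("to reach: dx,dy",np.round([v/1000-r[0],u/1000-r[1]],4))
def wing(n):
    p=capture(n); W=cloud(p); rs=trace(p,"wing_nut")
    if not rs: print("none"); return p
    m=rs[0]["mask"]&(p["range_z"]>0); k=W[m]; k=k[(k[:,2]>.034)&(np.hypot(*(k[:,:2]-N).T)<.04)]
    k=k[np.hypot(*(k[:,:2]-N).T)>.016]
    c=k[:,:2]-N; a=np.arctan2(c[:,1],c[:,0]); g=np.degrees(np.angle(np.exp(2j*a).mean()))/2-Y
    print(n,"conf",round(rs[0]["confidence"],2),len(k),"wing angle jig",round(g%180,1)); return p
E
python3 - <<'E'
from h import *
rel()
a=wing("top");b=wing("side")
I=np.hstack([cv2.resize(p["frame"][y:y+128,x:x+128],(400,400),interpolation=cv2.INTER_CUBIC) for p,x,y in((a,240,160),(b,230,110))])
cv2.imwrite("pics/c.png",I)
E
```

```text
t 3.08 beta 113.2 v(x),u(y) mm [13.7 29.5] z 0.1303 tilt [-0.  0. -1.] F [0.4 0.3 0.1] grip -0.001 q6 -0.77
to reach: dx,dy [0.0003 0.0005]
none
side conf 0.73 73 wing angle jig 99.4
```

View pics/c.png

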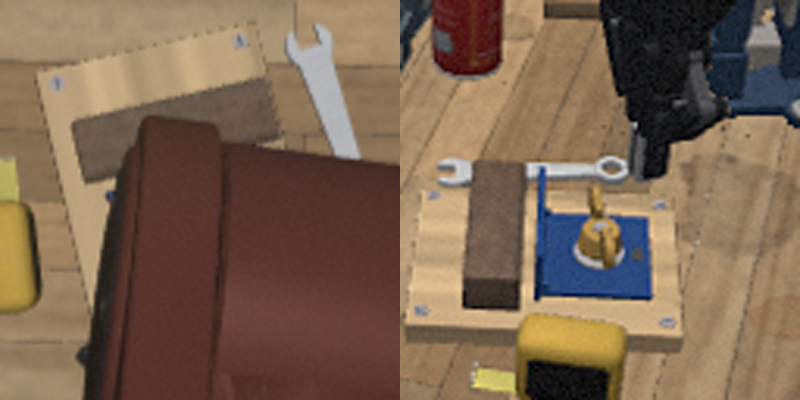

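Request:
step_arm(moves=[1,0,0,0.03,0,0,0,1,0,0,0.025,0,0,0,1,0,0,0.01,0,0,0,1,0,0,0.005,0,0,0,1,0,0,0,0,0,0])

```text
t: 3.7
tool_pos: [0.4671, 0.0157, 0.0595]
eef_rot: [-0.001, -0.314, 0.949, 0.0]
contact_force: [-1.2, 0.2, -0.7]
grip_width: -0.0
finger_force: 0.0
```

Run:
```python
from h import *
rel()
b=wing("side")
cv2.imwrite("pics/d.png",cv2.resize(b["frame"][140:230,240:360],(800,600),interpolation=cv2.INTER_CUBIC))
```

```text
t 3.7 beta 112.9 v(x),u(y) mm [14.2 30.1] z 0.0595 tilt [ 0.001  0.001 -1.   ] F [-1.2  0.2 -0.7] grip -0.0 q6 -0.76
to reach: dx,dy [-0.0002 -0.0001]
side conf 0.69 74 wing angle jig 100.3
```

View pics/d.png

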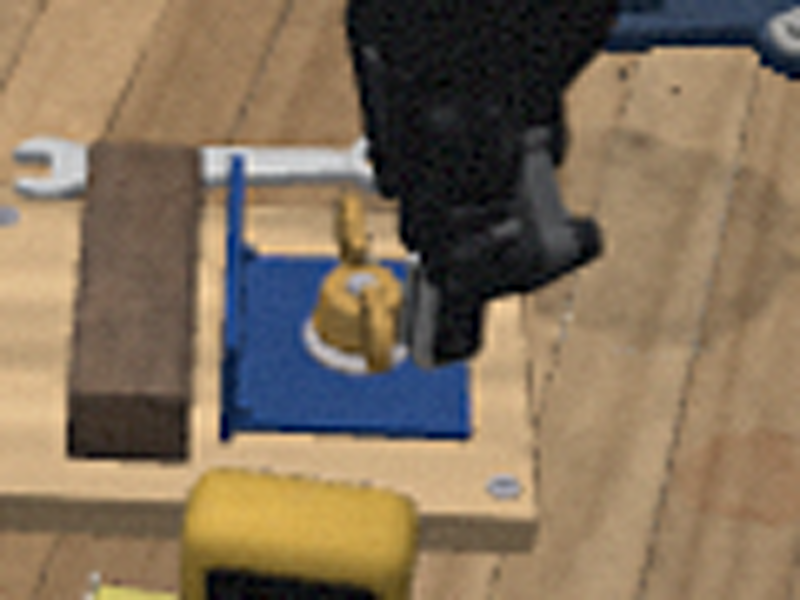

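Run:
```python
from h import *
p=capture("side");o=monitor.get_obs();w,x,y,z=o["eef_rot"];R=Ro.from_quat([x,y,z,w]).as_matrix()
W=cloud(p).reshape(-1,3); f=p["frame"].reshape(-1,3).max(1)
L=(W-o["tool_pos"])@R
k=(p["range_z"].ravel()>0)&(abs(L[:,0])<.06)&(abs(L[:,1])<.07)&(f<110)
for a in range(30,125,8):
    s=L[k&(W[:,2]>a/1000)&(W[:,2]<(a+8)/1000)]
    if len(s)>3: print(a,len(s),np.round(np.percentile(s[:,:2],[3,97],axis=0)*1000).tolist())
```

```text
30 13 [[-26.0, -31.0], [-5.0, -3.0]]
38 27 [[-57.0, -63.0], [3.0, 8.0]]
46 55 [[-59.0, -69.0], [4.0, 15.0]]
54 40 [[-50.0, -65.0], [5.0, 15.0]]
62 36 [[-11.0, -4.0], [4.0, 16.0]]
70 23 [[-11.0, -1.0], [-1.0, 16.0]]
78 17 [[-13.0, -11.0], [-2.0, 20.0]]
86 63 [[-14.0, -24.0], [8.0, 32.0]]
94 55 [[-13.0, -35.0], [3.0, 38.0]]
102 83 [[-17.0, -40.0], [8.0, 47.0]]
110 85 [[-18.0, -46.0], [3.0, 53.0]]
118 87 [[-17.0, -52.0], [1.0, 60.0]]
```

Request:
step_arm(moves=[1,-0.00369,0.00146,0,0,0,0.12,1,-0.00369,0.00146,0,0,0,0.12,1,-0.00369,0.00146,0,0,0,0.12,1,-0.00369,0.00146,0,0,0,0.12,1,-0.00369,0.00146,0,0,0,0.12])

```text
t: 4.27
tool_pos: [0.4821, 0.0292, 0.0612]
eef_rot: [0.0, -0.017, 1.0, -0.0]
contact_force: [-1.3, -1.6, 0.5]
grip_width: 0.005
finger_force: 0.7
```

Run:
```python
from h import *
rel(); wing("side")
```

```text
t 4.27 beta 78.2 v(x),u(y) mm [13.4 29.7] z 0.0612 tilt [-0.001 -0.001 -1.   ] F [-1.3 -1.6  0.5] grip 0.005 q6 -0.12
to reach: dx,dy [0.0006 0.0003]
none
```

Request:
step_arm(moves=[1,-0.00369,0.00146,0,0,0,0.12,1,-0.00369,0.00146,0,0,0,0.12,1,-0.00369,0.00146,0,0,0,0.12,1,-0.00369,0.00146,0,0,0,0.12,1,-0.00369,0.00146,0,0,0,0.12])

```text
t: 4.78
tool_pos: [0.5009, 0.0327, 0.0608]
eef_rot: [0.0, 0.277, 0.961, -0.0]
contact_force: [-1.8, 0.3, -0.3]
grip_width: 0.002
finger_force: 0.6
```

Request:
step_arm(moves=[1,0.005,0,0,0,0,0,1,0,0,-0.02,0,0,0,1,0,0,-0.02,0,0,0,1,-0.005,0,0,0,0,0,1,0,0,0,0,0,0])

```text
t: 5.2
tool_pos: [0.5024, 0.0324, 0.1016]
eef_rot: [0.002, 0.274, 0.962, 0.0]
contact_force: [0.4, 0.4, -0.5]
grip_width: -0.002
finger_force: 0.0
```

Run:
```python
from h import *
rel(); b=wing("side")
cv2.imwrite("pics/e.png",cv2.resize(b["frame"][140:230,240:360],(800,600),interpolation=cv2.INTER_CUBIC))
```

```text
t 5.2 beta 44.5 v(x),u(y) mm [12.  30.7] z 0.1016 tilt [-0.003  0.002 -1.   ] F [ 0.4  0.4 -0.5] grip -0.002 q6 0.47
to reach: dx,dy [ 0.002  -0.0007]
side conf 0.74 134 wing angle jig 42.1
```

View pics/e.png

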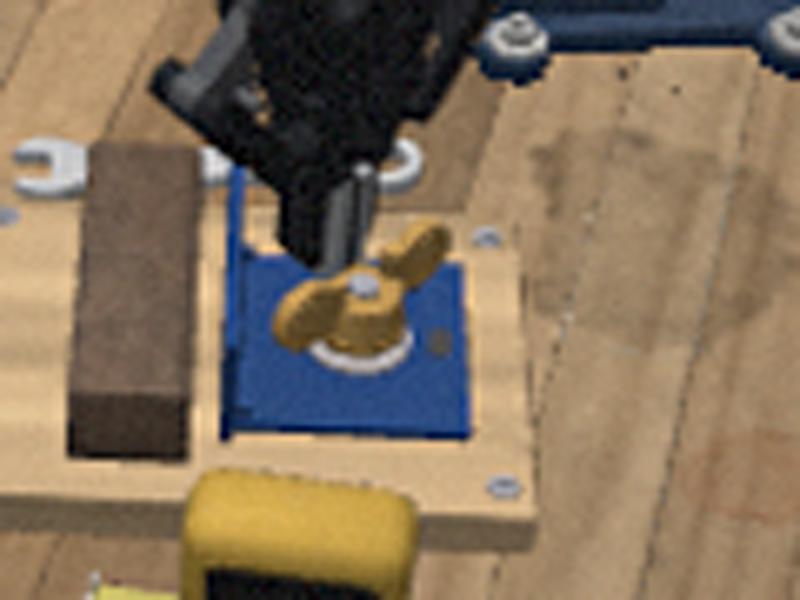

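Wings now at about 43° in the jig frame: near-left wing at (310,310), far-right at (420,255). The fingers are clear above. Swinging back for the other wing.

Request:
step_arm(moves=[1,0.0055,-0.0026,0,0,0,-0.12,1,0.00349,-0.00189,0,0,0,-0.12,1,0.00349,-0.00189,0,0,0,-0.12,1,0.00349,-0.00189,0,0,0,-0.12,1,0.00349,-0.00189,0,0,0,-0.12])

```text
t: 5.72
tool_pos: [0.4784, 0.0299, 0.0994]
eef_rot: [-0.001, -0.024, 1.0, 0.0]
contact_force: [0.2, -0.1, 1.1]
grip_width: 0.002
finger_force: 0.0
```

Request:
step_arm(moves=[1,0.00349,-0.00189,0,0,0,-0.12,1,0.00349,-0.00189,0,0,0,-0.12,1,0.00349,-0.00189,0,0,0,-0.12,1,0.00349,-0.00189,0,0,0,-0.12,1,0.00349,-0.00189,0,0,0,-0.12])

```text
t: 6.13
tool_pos: [0.4645, 0.0161, 0.0994]
eef_rot: [-0.001, -0.319, 0.948, 0.0]
contact_force: [-0.2, -0.3, -0.1]
grip_width: 0.001
finger_force: 0.0
```

Request:
step_arm(moves=[1,0.00349,-0.00189,0,0,0,-0.12,1,0.00349,-0.00189,0,0,0,-0.12,1,0.00349,-0.00189,0,0,0,-0.12,1,0.00349,-0.00189,0,0,0,-0.12,1,0.00349,-0.00189,0,0,0,-0.12])

```text
t: 6.55
tool_pos: [0.4609, -0.0032, 0.0994]
eef_rot: [-0.001, -0.585, 0.811, 0.001]
contact_force: [0.4, 0.1, 0.1]
grip_width: 0.0
finger_force: 0.0
```

Request:
step_arm(moves=[1,0.00349,-0.00189,0,0,0,-0.12,1,0.00349,-0.00189,0,0,0,-0.12,1,0.00349,-0.00189,0,0,0,-0.12,1,0.00349,-0.00189,0,0,0,-0.12,1,0.00349,-0.00189,0,0,0,-0.12])

```text
t: 6.97
tool_pos: [0.4687, -0.0211, 0.0994]
eef_rot: [0.0, 0.798, -0.602, -0.001]
contact_force: [-1.0, 0.0, 0.1]
grip_width: 0.001
finger_force: 0.0
```

Request:
step_arm(moves=[1,0.00349,-0.00189,0,0,0,-0.12,1,0.00349,-0.00189,0,0,0,-0.12,1,0.00349,-0.00189,0,0,0,-0.12,1,0.00349,-0.00189,0,0,0,-0.12,1,0.00349,-0.00189,0,0,0,-0.12])

```text
t: 7.38
tool_pos: [0.4853, -0.0315, 0.0994]
eef_rot: [0.0, 0.941, -0.34, -0.001]
contact_force: [0.1, -0.1, 1.0]
grip_width: 0.002
finger_force: 0.0
```

Request:
step_arm(moves=[1,0.00349,-0.00189,0,0,0,-0.12,1,0.00349,-0.00189,0,0,0,-0.12,1,0.00349,-0.00189,0,0,0,-0.12,1,0,0,0,0,0,0])

```text
t: 7.72
tool_pos: [0.4978, -0.0325, 0.0995]
eef_rot: [-0.0, 0.986, -0.166, -0.0]
contact_force: [-0.7, 0.2, 0.7]
grip_width: -0.0
finger_force: 0.0
```

Run:
```python
from h import *
rel(); wing("side")
```

```text
t 7.72 beta 237.2 v(x),u(y) mm [11.9 30.3] z 0.0995 tilt [-0.001  0.    -1.   ] F [-0.7  0.2  0.7] grip -0.0 q6 -3.02
to reach: dx,dy [ 0.0021 -0.0003]
side conf 0.6 107 wing angle jig 42.7
```

Request:
step_arm(moves=[1,0.003,0,0,0,0,0,1,0,0,0.02,0,0,0,1,0,0,0.014,0,0,0,1,0,0,0.005,0,0,0,1,0,0,0,0,0,0])

```text
t: 8.23
tool_pos: [0.4997, -0.0334, 0.0602]
eef_rot: [-0.0, 0.985, -0.171, -0.001]
contact_force: [-0.3, -0.8, 0.8]
grip_width: -0.003
finger_force: 0.0
```

Request:
step_arm(moves=[1,-0.00369,0.00146,0,0,0,0.12,1,-0.00369,0.00146,0,0,0,0.12,1,-0.00369,0.00146,0,0,0,0.12,1,-0.00369,0.00146,0,0,0,0.12,1,-0.00369,0.00146,0,0,0,0.12])

```text
t: 8.65
tool_pos: [0.482, -0.03, 0.0622]
eef_rot: [0.0, 0.89, -0.457, 0.001]
contact_force: [1.4, -0.8, 0.2]
grip_width: -0.001
finger_force: 0.6
```

Run:
```python
from h import *
rel(); wing("side")
```

```text
t 8.65 beta 202.0 v(x),u(y) mm [16.  29.3] z 0.0622 tilt [ 0.001 -0.    -1.   ] F [ 1.4 -0.8  0.2] grip -0.001 q6 -2.41
to reach: dx,dy [-0.002   0.0007]
side conf 0.53 150 wing angle jig 25.2
```

Request:
step_arm(moves=[1,-0.00369,0.00146,0,0,0,0.12,1,-0.00369,0.00146,0,0,0,0.12,1,-0.00369,0.00146,0,0,0,0.12,1,-0.00369,0.00146,0,0,0,0.12,1,-0.00369,0.00146,0,0,0,0.12])

```text
t: 9.17
tool_pos: [0.4685, -0.0158, 0.0619]
eef_rot: [-0.0, 0.717, -0.697, 0.0]
contact_force: [-0.1, -1.9, -0.7]
grip_width: -0.001
finger_force: 0.8
```

Request:
step_arm(moves=[1,-0.00369,0.00146,0,0,0,0.12,1,-0.00369,0.00146,0,0,0,0.12,1,-0.00369,0.00146,0,0,0,0.12,1,-0.00369,0.00146,0,0,0,0.12,1,-0.00369,0.00146,0,0,0,0.12])

```text
t: 9.58
tool_pos: [0.4653, 0.0035, 0.0618]
eef_rot: [0.0, -0.479, 0.878, -0.0]
contact_force: [0.1, -1.1, -0.3]
grip_width: -0.003
finger_force: 0.8
```

Request:
step_arm(moves=[1,-0.00369,0.00146,0,0,0,0.12,1,-0.00369,0.00146,0,0,0,0.12,1,-0.00369,0.00146,0,0,0,0.12,1,-0.00369,0.00146,0,0,0,0.12,1,-0.00369,0.00146,0,0,0,0.12])

```text
t: 10.0
tool_pos: [0.4733, 0.0214, 0.0618]
eef_rot: [0.0, -0.198, 0.98, -0.0]
contact_force: [-0.7, -1.8, 0.2]
grip_width: 0.002
finger_force: 0.7
```

Run:
```python
from h import *
rel(); wing("side")
```

```text
t 10.0 beta 99.1 v(x),u(y) mm [13.1 28.7] z 0.0618 tilt [ 0.    -0.001 -1.   ] F [-0.7 -1.8  0.2] grip 0.002 q6 -0.51
to reach: dx,dy [0.0009 0.0013]
side conf 0.71 68 wing angle jig 95.1
```

Request:
step_arm(moves=[1,-0.00369,0.0027,0,0,0,0.12,1,-0.00369,0.00146,0,0,0,0.12,1,-0.00369,0.00146,0,0,0,0.12,1,-0.00369,0.00146,0,0,0,0.12])

```text
t: 10.43
tool_pos: [0.4854, 0.0313, 0.0615]
eef_rot: [-0.0, 0.039, 0.999, -0.0]
contact_force: [-1.2, -0.5, 0.1]
grip_width: 0.006
finger_force: 0.6
```

Request:
step_arm(moves=[1,-0.00369,0.00146,0,0,0,0.12,1,-0.00369,0.00146,0,0,0,0.12,1,-0.00369,0.00146,0,0,0,0.12,1,-0.00369,0.00146,0,0,0,0.12])

```text
t: 10.77
tool_pos: [0.501, 0.0332, 0.0614]
eef_rot: [-0.0, 0.275, 0.961, -0.0]
contact_force: [-1.0, -0.3, -0.5]
grip_width: 0.001
finger_force: 0.6
```

Request:
step_arm(moves=[1,0.005,0,0,0,0,0,1,0,0,-0.02,0,0,0,1,0,0,-0.02,0,0,0,1,-0.003,0,0,0,0,0,1,0,0,0,0,0,0])

```text
t: 11.18
tool_pos: [0.5006, 0.0342, 0.1024]
eef_rot: [0.001, 0.273, 0.962, 0.0]
contact_force: [-0.0, -1.0, 0.5]
grip_width: -0.002
finger_force: 0.0
```

Run:
```python
from h import *
rel(); wing("side")
```

```text
t 11.18 beta 44.6 v(x),u(y) mm [14.5 31.2] z 0.1024 tilt [-0.003  0.001 -1.   ] F [-0.  -1.   0.5] grip -0.002 q6 0.47
to reach: dx,dy [-0.0005 -0.0012]
side conf 0.68 117 wing angle jig 43.1
```

Request:
step_arm(moves=[1,0.0035,-0.0026,0,0,0,-0.12,1,0.00349,-0.00189,0,0,0,-0.12,1,0.00349,-0.00189,0,0,0,-0.12,1,0.00349,-0.00189,0,0,0,-0.12,1,0.00349,-0.00189,0,0,0,-0.12])

```text
t: 11.7
tool_pos: [0.4787, 0.0304, 0.1003]
eef_rot: [-0.001, -0.025, 1.0, 0.0]
contact_force: [-0.4, -0.8, -0.5]
grip_width: 0.001
finger_force: 0.0
```

Request:
step_arm(moves=[1,0.00349,-0.00189,0,0,0,-0.12,1,0.00349,-0.00189,0,0,0,-0.12,1,0.00349,-0.00189,0,0,0,-0.12,1,0.00349,-0.00189,0,0,0,-0.12,1,0.00349,-0.00189,0,0,0,-0.12])

```text
t: 12.12
tool_pos: [0.4648, 0.0166, 0.1004]
eef_rot: [-0.001, -0.319, 0.948, 0.0]
contact_force: [-1.1, 0.4, -0.6]
grip_width: -0.002
finger_force: 0.0
```

Request:
step_arm(moves=[1,0.00349,-0.00189,0,0,0,-0.12,1,0.00349,-0.00189,0,0,0,-0.12,1,0.00349,-0.00189,0,0,0,-0.12,1,0.00349,-0.00189,0,0,0,-0.12,1,0.00349,-0.00189,0,0,0,-0.12])

```text
t: 12.53
tool_pos: [0.4611, -0.0026, 0.1004]
eef_rot: [-0.001, -0.585, 0.811, 0.001]
contact_force: [-0.5, -1.1, -0.1]
grip_width: -0.004
finger_force: 0.0
```

Request:
step_arm(moves=[1,0.00349,-0.00189,0,0,0,-0.12,1,0.00349,-0.00189,0,0,0,-0.12,1,0.00349,-0.00189,0,0,0,-0.12,1,0.00349,-0.00189,0,0,0,-0.12,1,0.00349,-0.00189,0,0,0,-0.12])

```text
t: 12.95
tool_pos: [0.469, -0.0206, 0.1004]
eef_rot: [0.0, 0.798, -0.602, -0.001]
contact_force: [0.2, -0.2, -0.2]
grip_width: 0.0
finger_force: 0.0
```

Request:
step_arm(moves=[1,0.00349,-0.00189,0,0,0,-0.12,1,0.00349,-0.00189,0,0,0,-0.12,1,0.00349,-0.00189,0,0,0,-0.12,1,0.00349,-0.00189,0,0,0,-0.12,1,0.00349,-0.00189,0,0,0,-0.12])

```text
t: 13.37
tool_pos: [0.4856, -0.031, 0.1003]
eef_rot: [0.0, 0.941, -0.339, -0.001]
contact_force: [-0.0, -0.1, 0.4]
grip_width: -0.001
finger_force: 0.0
```

Request:
step_arm(moves=[1,0.00349,-0.00189,0,0,0,-0.12,1,0.00349,-0.00189,0,0,0,-0.12,1,0.00349,-0.00189,0,0,0,-0.12,1,0,0,0,0,0,0])

```text
t: 13.7
tool_pos: [0.4981, -0.0319, 0.1004]
eef_rot: [-0.0, 0.986, -0.166, -0.001]
contact_force: [-1.1, -0.3, -0.5]
grip_width: -0.002
finger_force: 0.0
```

Run:
```python
from h import *
rel(); wing("side")
```

```text
t 13.7 beta 237.2 v(x),u(y) mm [11.9 29.7] z 0.1004 tilt [-0.001  0.    -1.   ] F [-1.1 -0.3 -0.5] grip -0.002 q6 -3.02
to reach: dx,dy [0.0021 0.0003]
side conf 0.69 129 wing angle jig 42.7
```

Request:
step_arm(moves=[1,0.003,0,0,0,0,0,1,0,0,0.02,0,0,0,1,0,0,0.015,0,0,0,1,0,0,0.006,0,0,0,1,0,0,0,0,0,0])

```text
t: 14.22
tool_pos: [0.4998, -0.0328, 0.059]
eef_rot: [-0.0, 0.985, -0.171, -0.001]
contact_force: [-1.5, -0.3, -0.1]
grip_width: 0.002
finger_force: 0.0
```

Request:
step_arm(moves=[1,-0.00369,0.00146,0,0,0,0.12,1,-0.00369,0.00146,0,0,0,0.12,1,-0.00369,0.00146,0,0,0,0.12,1,-0.00369,0.00146,0,0,0,0.12,1,-0.00369,0.00146,0,0,0,0.12])

```text
t: 14.63
tool_pos: [0.4823, -0.0295, 0.0612]
eef_rot: [0.0, 0.89, -0.457, 0.001]
contact_force: [-0.1, -1.8, -0.8]
grip_width: -0.0
finger_force: 0.6
```

Request:
step_arm(moves=[1,-0.00369,0.00146,0,0,0,0.12,1,-0.00369,0.00146,0,0,0,0.12,1,-0.00369,0.00146,0,0,0,0.12,1,-0.00369,0.00146,0,0,0,0.12,1,-0.00369,0.00146,0,0,0,0.12])

```text
t: 15.05
tool_pos: [0.4685, -0.0153, 0.0611]
eef_rot: [0.0, 0.715, -0.699, 0.001]
contact_force: [0.1, -1.3, -0.9]
grip_width: 0.002
finger_force: 0.8
```

Request:
step_arm(moves=[1,-0.00369,0.00146,0,0,0,0.12,1,-0.00369,0.00146,0,0,0,0.12,1,-0.00369,0.00146,0,0,0,0.12,1,-0.00369,0.00146,0,0,0,0.12,1,-0.00369,0.00146,0,0,0,0.12])

```text
t: 15.47
tool_pos: [0.4655, 0.0041, 0.0612]
eef_rot: [0.0, -0.476, 0.879, -0.001]
contact_force: [0.4, -2.5, -0.4]
grip_width: 0.005
finger_force: 0.8
```

Request:
step_arm(moves=[1,-0.00369,0.00146,0,0,0,0.12,1,-0.00369,0.00146,0,0,0,0.12,1,-0.00369,0.00146,0,0,0,0.12,1,-0.00369,0.00146,0,0,0,0.12,1,-0.00369,0.00146,0,0,0,0.12])

```text
t: 15.88
tool_pos: [0.4735, 0.022, 0.0611]
eef_rot: [0.0, -0.195, 0.981, -0.0]
contact_force: [-0.6, -0.4, -0.1]
grip_width: 0.002
finger_force: 0.7
```

Run:
```python
from h import *
rel(); wing("side")
```

```text
t 15.88 beta 98.8 v(x),u(y) mm [12.9 29.1] z 0.0611 tilt [-0.    -0.001 -1.   ] F [-0.6 -0.4 -0.1] grip 0.002 q6 -0.5
to reach: dx,dy [0.0011 0.0009]
side conf 0.64 74 wing angle jig 94.1
```

Request:
step_arm(moves=[1,-0.00369,0.0024,0,0,0,0.12,1,-0.00369,0.00146,0,0,0,0.12,1,-0.00369,0.00146,0,0,0,0.12,1,-0.00369,0.00146,0,0,0,0.12])

```text
t: 16.32
tool_pos: [0.4858, 0.0316, 0.0607]
eef_rot: [-0.0, 0.041, 0.999, -0.0]
contact_force: [-0.9, -0.5, 0.6]
grip_width: -0.004
finger_force: 0.6
```

Request:
step_arm(moves=[1,-0.00369,0.00146,0,0,0,0.12,1,-0.00369,0.00146,0,0,0,0.12,1,-0.00369,0.00146,0,0,0,0.12,1,-0.00369,0.00146,0,0,0,0.12])

```text
t: 16.65
tool_pos: [0.5013, 0.0335, 0.0607]
eef_rot: [-0.0, 0.277, 0.961, -0.0]
contact_force: [-2.0, -0.1, -0.3]
grip_width: 0.005
finger_force: 0.6
```

Request:
step_arm(moves=[1,0.005,0,0,0,0,0,1,0,0,-0.02,0,0,0,1,0,0,-0.02,0,0,0,1,-0.003,0,0,0,0,0,1,0,0,0,0,0,0])

```text
t: 17.07
tool_pos: [0.5009, 0.0345, 0.1015]
eef_rot: [0.001, 0.274, 0.962, 0.0]
contact_force: [0.7, -0.3, -1.0]
grip_width: -0.001
finger_force: 0.0
```

Request:
step_arm(moves=[1,0.0035,-0.0026,0,0,0,-0.12,1,0.00349,-0.00189,0,0,0,-0.12,1,0.00349,-0.00189,0,0,0,-0.12,1,0.00349,-0.00189,0,0,0,-0.12,1,0.00349,-0.00189,0,0,0,-0.12])

```text
t: 17.48
tool_pos: [0.4791, 0.0307, 0.0995]
eef_rot: [-0.001, -0.025, 1.0, 0.0]
contact_force: [0.4, 0.4, -0.7]
grip_width: 0.002
finger_force: 0.0
```

Request:
step_arm(moves=[1,0.00349,-0.00189,0,0,0,-0.12,1,0.00349,-0.00189,0,0,0,-0.12,1,0.00349,-0.00189,0,0,0,-0.12,1,0.00349,-0.00189,0,0,0,-0.12,1,0.00349,-0.00189,0,0,0,-0.12])

```text
t: 17.9
tool_pos: [0.4653, 0.017, 0.0996]
eef_rot: [-0.001, -0.32, 0.948, 0.0]
contact_force: [0.2, -0.1, -0.6]
grip_width: 0.002
finger_force: 0.0
```

Request:
step_arm(moves=[1,0.00349,-0.00189,0,0,0,-0.12,1,0.00349,-0.00189,0,0,0,-0.12,1,0.00349,-0.00189,0,0,0,-0.12,1,0.00349,-0.00189,0,0,0,-0.12,1,0.00349,-0.00189,0,0,0,-0.12])

```text
t: 18.32
tool_pos: [0.4616, -0.0023, 0.0996]
eef_rot: [-0.0, -0.585, 0.811, 0.0]
contact_force: [-0.4, 0.4, -0.6]
grip_width: 0.002
finger_force: 0.0
```

Request:
step_arm(moves=[1,0.00349,-0.00189,0,0,0,-0.12,1,0.00349,-0.00189,0,0,0,-0.12,1,0.00349,-0.00189,0,0,0,-0.12,1,0.00349,-0.00189,0,0,0,-0.12,1,0.00349,-0.00189,0,0,0,-0.12])

```text
t: 18.73
tool_pos: [0.4694, -0.0203, 0.0996]
eef_rot: [0.0, 0.799, -0.602, -0.001]
contact_force: [-0.0, -0.4, -0.9]
grip_width: 0.001
finger_force: 0.0
```

Request:
step_arm(moves=[1,0.00349,-0.00189,0,0,0,-0.12,1,0.00349,-0.00189,0,0,0,-0.12,1,0.00349,-0.00189,0,0,0,-0.12,1,0.00349,-0.00189,0,0,0,-0.12,1,0.00349,-0.00189,0,0,0,-0.12])

```text
t: 19.15
tool_pos: [0.4861, -0.0307, 0.0995]
eef_rot: [0.0, 0.941, -0.339, -0.001]
contact_force: [-0.6, 0.3, 0.4]
grip_width: 0.001
finger_force: 0.0
```

Request:
step_arm(moves=[1,0.00349,-0.00189,0,0,0,-0.12,1,0.00349,-0.00189,0,0,0,-0.12,1,0.00349,-0.00189,0,0,0,-0.12,1,0,0,0,0,0,0])

```text
t: 19.48
tool_pos: [0.4985, -0.0317, 0.0996]
eef_rot: [-0.0, 0.986, -0.165, -0.0]
contact_force: [-0.4, 0.5, -0.5]
grip_width: 0.001
finger_force: 0.0
```

Run:
```python
from h import *
rel(); wing("side")
```

```text
t 19.48 beta 237.3 v(x),u(y) mm [12.2 29.3] z 0.0996 tilt [-0.001 -0.    -1.   ] F [-0.4  0.5 -0.5] grip 0.001 q6 -3.02
to reach: dx,dy [0.0018 0.0007]
side conf 0.65 114 wing angle jig 41.9
```

Request:
step_arm(moves=[1,0.003,0.001,0,0,0,0,1,0,0,0.02,0,0,0,1,0,0,0.015,0,0,0,1,0,0,0.005,0,0,0,1,0,0,0,0,0,0])

```text
t: 20.0
tool_pos: [0.4998, -0.0335, 0.0592]
eef_rot: [-0.0, 0.985, -0.17, -0.001]
contact_force: [-1.2, 0.7, -0.1]
grip_width: 0.006
finger_force: 0.0
```

Request:
step_arm(moves=[1,-0.00369,0.00146,0,0,0,0.12,1,-0.00369,0.00146,0,0,0,0.12,1,-0.00369,0.00146,0,0,0,0.12,1,-0.00369,0.00146,0,0,0,0.12,1,-0.00369,0.00146,0,0,0,0.12])

```text
t: 20.42
tool_pos: [0.4823, -0.0301, 0.0612]
eef_rot: [0.0, 0.89, -0.457, 0.001]
contact_force: [0.6, -0.5, 0.3]
grip_width: -0.002
finger_force: 0.6
```

Request:
step_arm(moves=[1,-0.00369,0.00146,0,0,0,0.12,1,-0.00369,0.00146,0,0,0,0.12,1,0,0,0,0,0,0])

```text
t: 20.67
tool_pos: [0.4754, -0.025, 0.0611]
eef_rot: [-0.0, 0.829, -0.559, 0.0]
contact_force: [0.5, 1.0, 0.3]
grip_width: 0.002
finger_force: 0.0
```

Run:
```python
from h import *
rel(); wing("side")
```

```text
t 20.67 beta 188.3 v(x),u(y) mm [15.3 28.9] z 0.0611 tilt [ 0. -0. -1.] F [0.5 1.  0.3] grip 0.002 q6 -2.16
to reach: dx,dy [-0.0013  0.0011]
side conf 0.84 140 wing angle jig 8.5
```

Request:
step_arm(moves=[1,-0.00182,0.0012,0,0,0,0.06,1,-0.00182,0.0008,0,0,0,0.06,1,-0.00182,0.0008,0,0,0,0.06])

```text
t: 21.02
tool_pos: [0.4718, -0.0212, 0.0608]
eef_rot: [-0.0, 0.777, -0.629, 0.001]
contact_force: [1.0, -0.7, -0.8]
grip_width: -0.001
finger_force: 0.5
```

Request:
step_arm(moves=[1,-0.0009,0.0004,0,0,0,0.03,1,-0.0009,0.0004,0,0,0,0.03])

```text
t: 21.18
tool_pos: [0.4706, -0.0195, 0.0607]
eef_rot: [-0.0, 0.759, -0.651, 0.001]
contact_force: [1.0, -0.7, -0.0]
grip_width: 0.0
finger_force: 0.5
```

Run:
```python
from h import *
rel(); wing("side")
```

```text
t 21.18 beta 175.0 v(x),u(y) mm [15.4 28.5] z 0.0607 tilt [ 0.001 -0.001 -1.   ] F [ 1.  -0.7 -0. ] grip 0.0 q6 -1.92
to reach: dx,dy [-0.0014  0.0015]
side conf 0.77 152 wing angle jig 175.2
```

Request:
step_arm(moves=[1,-0.001,0,0,0,0,0,1,-0.001,0,0,0,0,0,1,0,0,0,0,0,0])

```text
t: 21.53
tool_pos: [0.4705, -0.0188, 0.0608]
eef_rot: [0.001, 0.759, -0.652, 0.002]
contact_force: [0.4, -8.9, 0.7]
grip_width: 0.001
finger_force: 4.4
```

Request:
step_arm(moves=[1,-0.001,0,0,0,0,0,1,0,0,0,0,0,0])

```text
t: 21.7
tool_pos: [0.4705, -0.0186, 0.0608]
eef_rot: [0.002, 0.758, -0.652, 0.002]
contact_force: [0.7, -12.4, 0.8]
grip_width: -0.001
finger_force: 6.2
```

Request:
step_arm(moves=[1,-0.001,0,0,0,0,0,1,0,0,0,0,0,0])

```text
t: 21.87
tool_pos: [0.4705, -0.0183, 0.0609]
eef_rot: [0.002, 0.758, -0.652, 0.003]
contact_force: [0.6, -16.6, 0.8]
grip_width: -0.001
finger_force: 8.0
```

Run:
```python
from h import *
rel(); wing("side")
```

```text
t 21.87 beta 174.9 v(x),u(y) mm [14.2 28.5] z 0.0609 tilt [ 0.007 -0.    -1.   ] F [  0.6 -16.6   0.8] grip -0.001 q6 -1.91
to reach: dx,dy [-0.0002  0.0015]
side conf 0.79 154 wing angle jig 174.6
```

Firm stop: force climbs to 17 N with no motion, at the predicted 175.7°. Backing off and lifting clear.

Request:
step_arm(moves=[1,0.005,0,0,0,0,0,1,0.006,0,0,0,0,0,1,0,0,-0.03,0,0,0,1,0,0,-0.04,0,0,0,1,0,0,-0.04,0,0,0])

```text
t: 22.38
tool_pos: [0.4698, -0.026, 0.171]
eef_rot: [0.0, 0.758, -0.652, -0.002]
contact_force: [1.9, -0.7, 0.6]
grip_width: 0.002
finger_force: 0.0
```

Request:
step_arm(moves=[1,0,0.03,0,0,0,0,1,0,0.03,0,0,0,0,1,0,0,0,0,0,0,1,0,0,0,0,0,0])

```text
t: 22.72
tool_pos: [0.4105, -0.035, 0.1705]
eef_rot: [-0.0, 0.758, -0.652, -0.0]
contact_force: [0.8, -0.3, -0.0]
grip_width: 0.0
finger_force: 0.0
```

Run:
```python
from h import *
rel(); b=wing("side")
cv2.imwrite("pics/f.png",cv2.resize(b["frame"][140:230,240:360],(800,600),interpolation=cv2.INTER_CUBIC))
```

```text
t 22.72 beta 174.9 v(x),u(y) mm [21.7 90.3] z 0.1705 tilt [-0.001 -0.    -1.   ] F [ 0.8 -0.3 -0. ] grip 0.0 q6 -1.98
to reach: dx,dy [-0.0077 -0.0603]
side conf 0.62 117 wing angle jig 175.4
```

View pics/f.png

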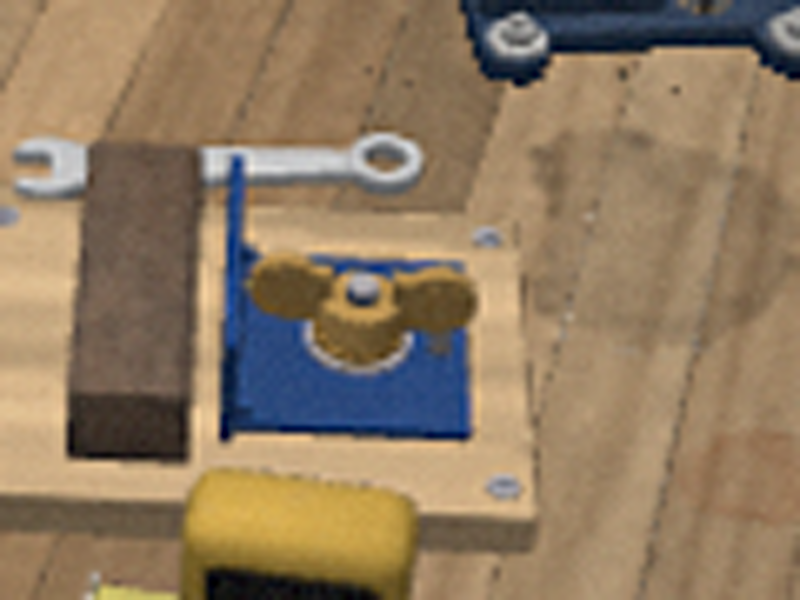

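The nut is home: its wings (285,285) and (435,300) lie along the jig's x axis at 175.4°. The block, tape measure and spanner have not moved.

```bash
python3 -c "
from h import *
print(workorder.sign_off())"
```

```text
the job is handed in; nothing more can be done
None
```

The wing nut is screwed fully home against its stop (wings measured at 175.4° in the jig frame, 175.7° expected), pushed round in four strokes with closed fingers; the block, tape measure and spanner were left in place, and the job was handed in at about 23 s.

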